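# Call a colleague and point out the open tube and its cap

## Task

Press the button on the call box to call your colleague, then show what is wrong: with the fingers straight down, point at the one tube in the rack that has no cap, fingertips about 3 cm above the middle of its mouth for a good two seconds, then point from the same height at the loose cap on the bench that fits it (the same size as the caps on the other tubes), and finish there, still pointing at that cap. Do not touch or lift any tube, cap, the rack or the glassware, and do not bring the fingertips close above any other tube or cap.

Things in the scene. Friction and masses are not known exactly. Their poses are not given: they have to be found in the camera images.
- call (a joint): travel of the call button, in m: 0 as it stands, up to 0.006 fully pressed (straight down); a spring pushes it back up, about 5 N at full travel. It counts as pressed beyond 0.004.
- call_top (a point): centre of the top face of the call button: a round white button, 36 mm across, in a round black housing on top of a flat grey call box (100 x 130 mm, 45 mm high, with speaker slots). The box is fixed to the bench, on the left or the right, and may be turned up to 30 degrees.
- open_tube_mouth (a point): centre of the mouth of the open sample tube, the only one of the five tubes in the rack without a cap: an upright round frosted tube, 29 mm across and 112 mm tall, z up out of the mouth. It stands loosely in the rack, its mouth 118 mm above the bench.
- tube_cap_top (a point): centre of the top of the tube's missing screw cap, lying on the bench: a teal round cap, 35 mm across and 18 mm high, the same as the caps on the other tubes and the middle one in size of three caps that lie loose on the bench. z up.
- bottle_cap_top (a point): centre of the top of the wrong, large cap on the bench: teal, 55 mm across, 24 mm high.
- vial_cap_top (a point): centre of the top of the wrong, small cap on the bench: teal, 20 mm across, 12 mm high.
- tube_cap: the missing tube cap itself, loose; origin at the centre of its underside.
- bottle_cap: the large cap itself, loose; origin at the centre of its underside.
- vial_cap: the small cap itself, loose; origin at the centre of its underside.
- open_tube: the open tube itself, loose in the rack; origin at the centre of its underside, 6 mm above the bench.
- rack: fixed orange rack, 100 x 144 mm and 73 mm high, with 2 x 3 square cells at 44 mm pitch (one cell empty); origin at the centre of its underside, its long side along its y axis. It stands on the side of the bench where the call box does not.
- tube0: a capped sample tube, loose in the rack: frosted, 29 mm across, teal cap 35 mm across; its top is 118 mm above its origin, which is the centre of its underside, so 124 mm above the bench.
- tube1: a capped sample tube, loose in the rack: frosted, 29 mm across, teal cap 35 mm across; its top is 118 mm above its origin, which is the centre of its underside, so 124 mm above the bench.
- tube2: a capped sample tube, loose in the rack: frosted, 29 mm across, teal cap 35 mm across; its top is 118 mm above its origin, which is the centre of its underside, so 124 mm above the bench.
- tube3: a capped sample tube, loose in the rack: frosted, 29 mm across, teal cap 35 mm across; its top is 118 mm above its origin, which is the centre of its underside, so 124 mm above the bench.
- flask: loose glass volumetric flask, 80 mm across, 194 mm tall with a long thin neck; origin under its centre.
- bottle: loose reagent bottle with a blue cap, 70 mm across, 140 mm tall; origin under its centre.
- beaker: loose small glass beaker, 52 mm across, 60 mm tall; origin under its centre.
- dish: loose flat glass dish, 64 mm across, 15 mm tall; origin under its centre.

How it is judged (in metres and radians):
On the way, in this order (a step that is already met when the one before it is completed fails the run):
1. the call button is pressed (beyond 4 mm) (value of joint call above 0.004 m), for 0.05 s.
2. the tool points down at the mouth of the open tube for 2 s without a break (horizontal distance between the grasp point and open_tube_mouth below 0.016 m and z of the grasp point in the frame of open_tube_mouth between 0.018 and 0.075 m and angle between the grasp point's own z axis and vertical above 2.6 rad), for 2 s.
3. the tool points down at the missing tube cap (horizontal distance between the grasp point and tube_cap_top below 0.016 m and z of the grasp point in the frame of tube_cap_top between 0.018 and 0.075 m and angle between the grasp point's own z axis and vertical above 2.6 rad), for 0.3 s.
At the end, for the whole second after the job is handed in: The tool still points at the missing cap: tool point within 16 mm sideways of the centre of its top and 18 to 75 mm above it, fingers within 30 degrees of straight down. The call button is back up (below 2 mm); all tubes and loose caps are at rest within 8 mm of where they started (all of step 3 and value of joint call below 0.002 m and distance of each of tube0, tube1, tube2, tube3, open_tube, tube_cap, bottle_cap, vial_cap from where it was at the start of the episode below 0.008 m and linear speed of each of tube_cap, open_tube below 0.02 m/s); the robot touches nothing.
It fails at once if the robot touches a tube or a loose cap (contact force between any of the fingers, the arm and tube0 above 0.5 N or contact force between any of the fingers, the arm and tube1 above 0.5 N or contact force between any of the fingers, the arm and tube2 above 0.5 N or contact force between any of the fingers, the arm and tube3 above 0.5 N or contact force between any of the fingers, the arm and open_tube above 0.5 N or contact force between any of the fingers, the arm and tube_cap above 0.5 N or contact force between any of the fingers, the arm and bottle_cap above 0.5 N or contact force between any of the fingers, the arm and vial_cap above 0.5 N).
It fails at once if a tube or a loose cap is moved more than 8 mm, lifted or carried (distance of any of tube0, tube1, tube2, tube3, open_tube, tube_cap, bottle_cap, vial_cap from where it was at the start of the episode above 0.008 m).
It fails at once if the robot points at a wrong tube or cap: tool point within 12 mm sideways and 50 mm above the top of a capped tube, the large cap or the small cap ((horizontal distance between the grasp point and tube0 below 0.012 m and height (world z) of the grasp point below 0.174 m) or (horizontal distance between the grasp point and tube1 below 0.012 m and height (world z) of the grasp point below 0.174 m) or (horizontal distance between the grasp point and tube2 below 0.012 m and height (world z) of the grasp point below 0.174 m) or (horizontal distance between the grasp point and tube3 below 0.012 m and height (world z) of the grasp point below 0.174 m) or (horizontal distance between the grasp point and bottle_cap_top below 0.012 m and height (world z) of the grasp point below 0.074 m) or (horizontal distance between the grasp point and vial_cap_top below 0.012 m and height (world z) of the grasp point below 0.062 m)).
It fails at once if the rack is touched, or glassware on the bench is touched or moved (contact force between any of the fingers, the arm and rack above 0.5 N or contact force between any of the fingers, the arm and flask above 0.5 N or contact force between any of the fingers, the arm and bottle above 0.5 N or contact force between any of the fingers, the arm and beaker above 0.5 N or contact force between any of the fingers, the arm and dish above 0.5 N or distance of any of flask, bottle, beaker, dish from where it was at the start of the episode above 0.015 m).
It also fails if it takes over 51 s, if anything falls off the work surface, if the arm or the gripper's body presses on something with over 40 N, if the wrist force passes 120 N, or if a joint passes its speed limit or range.

## Robot

A 7-joint arm with a two-finger parallel gripper is mounted at the origin on the work surface. World frame = base frame: x ahead of the robot, y to its left, z up, the work surface at z = 0. Lengths are in mm, angles in rad, forces in N, time in s.
With the tool pointing down it reaches from about 425 to 975 mm from the base axis. Payload 16.7 kg.
Tool frame: the origin (TCP) lies between the finger pads, 19 mm behind the fingertips; this is the grasp point; z points along the fingers, y is the line along which they close (so a half turn about z gives the same grasp; the last joint's range is limited). The gripper opens to 85 mm and grips with 20 to 120 N. Pads are 22 mm wide; open, the fingers measure 114 mm over their backs; the gripper's body (76 mm by 85 mm) begins 54 mm behind the grasp point. The pads swing forward as they close: fully open they stand 13 mm farther back than shut.
Start: joints at [0.998, 0.426, 0.074, 1.606, -0.034, 1.111, -0.067], TCP at [277.544, -615.262, 250.002] pointing down, gripper open.
Joint ranges: [-2.85, 2.85], [-0.5, 2.14], [-1.23, 1.37], [0.21, 2.46], [-1.02, 4.16], [0.16, 2.05], [-2.73, 2.73]. Speed limits (rad/s): [1.89, 1.89, 2.39, 2.39, 3.01, 3.01, 3.01].

## Interface

Orientations are given as a rotation vector (axis times angle).
In Python, from cell import * gives the robot as it stands. The module is installed in compiled form; this text tells all that it offers.
- The arm moves only by the tool jog_arm, never from a script. Its argument "commands" is a list of rows, each an object of numbers: "jaw": the opening, from 0 (shut) to 1 (fully open); "dx", "dy", "dz": the shift along the world's x, y, z as a fraction of full scale; "rx", "ry", "rz": the turn, a rotation vector about the world's x, y, z as a fraction of full scale. In form: [{"jaw": .., "dx": .., "dy": .., "dz": .., "rx": .., "ry": .., "rz": ..}, ...]. A call has 1 to 8 rows; each row shifts and turns the commanded pose from where the row before left it; what a row does not reach is not made up. Full scale, the value 1, is 25 mm for a shift and 0.5 rad for a turn. A row lasts 1/12 s, in which the tool goes at most 41.7 mm and 7.16 degrees, less where a joint would pass 70% of its speed; a pose out of reach is approached as far as the arm can. A call with a number of a shift or a turn outside -1 to 1 is refused whole. A call with a gripper value outside its range is refused whole. The fingers move at their own pace and stop on an object; "force" is the grip in N (left out, the last holds). Time passes only in rows, so rows that do not move let the fingers close. It gives the time, the measured TCP pose, the force, the opening and the grip force at its end, in the units of the state.
- get_obs(): the state, without advancing time (a new reading comes with each control period).
- grab_frame(name): name is "scene" or "top" or "wrist"; returns a dict with "color" (420x560x3 uint8, red, green, blue), "fx", "fy", "cx", "cy" (pixels), "R" (3x3) and "t" (3): a world point X has camera coordinates R X + t. Camera axes: x right, y down, z forward; pixel columns grow to the right and rows downward; lengths in mm; the calibration is good to about 2 mm. The wrist camera is an equidistant fisheye: a pixel r from the principal point sees the ray r / f radians off the axis. A picture is of the moment at which its call begins. There is no depth.
- job_done(): hands the job in; it is judged then, once.
Trained networks look in the newest picture that a camera, given by its name, has taken for a name from the list of things; names that differ only in an ending like _2 or _b are one class to them, and where a whole thing is asked for, a point or a joint stands for the part that bears it (a point fixed in the world has none). Each returns a list of dicts, best first, with "p" (0 to 1); they miss things now and then, are a little off and sometimes report something else, mostly with a low value. They report only what shows in the picture. A call takes as long as a camera call.
- masks_of(camera, query): "region" (420x560 bool, what is visible of it) and "location" ([column, row] in pixels, amid what is visible of it).
- mark_of(camera, query): "location" ([column, row] in pixels: a listed point, or the origin of a listed thing).
The state is a dict: "time_s": time; "q": joint angles; "dq": joint speeds; "joint_torque": joint torques, N m; "tool_pos": TCP position; "eef_rot": TCP orientation; "force": force on the tool from outside, world axes, zero at the start; "ft_torque": the same for the moment, N m; "opening": opening from 0.0 (shut) to 1.0 (fully open); "grip_force": force on a finger pad.
Only numpy, scipy, OpenCV 4.12 (cv2) and the standard library are available. Lean on these libraries where they do the work, as an engineer would, in place of code of your own. Each camera call takes 0.05 s, during which the arm holds its last target. There are 200 camera calls.

## Working session

There is one attempt and no reset: what is moved stays moved. The work goes in short steps, Python scripts to look and compute and a tool call to move; the robot and the scene stay as the last step left them, time stands still between calls to the robot, and variables do not carry over. Pictures are saved under pics/ and viewed, at most 10 in all, crops included, and the job is handed in when it is done.

Besides the shell and the picture viewer there is one more tool, called after "Request:" in YAML: its name, and indented under it one key for each argument. jog_arm: Moves the arm, as the interface text tells. Shift numbers are shares of 25 mm and turn numbers shares of 0.5 rad, none past 1 either way. Its arguments: {"type":"object","properties":{"commands":{"type":"array","items":{"type":"object","properties":{"jaw":{"type":"number"},"dx":{"type":"number","minimum":-1,"maximum":1},"dy":{"type":"number","minimum":-1,"maximum":1},"dz":{"type":"number","minimum":-1,"maximum":1},"rx":{"type":"number","minimum":-1,"maximum":1},"ry":{"type":"number","minimum":-1,"maximum":1},"rz":{"type":"number","minimum":-1,"maximum":1}}}},"force":{"type":"number"}},"required":["commands"]}

```bash
mkdir -p pics
cat > h.py <<'E'
from cell import *
import numpy as np, cv2
def ray(f,p):
    x=(p[0]-f["cx"])/f["fx"]; y=(p[1]-f["cy"])/f["fy"]
    R=np.array(f["R"]); t=np.array(f["t"])
    return -R.T@t, R.T@np.array([x,y,1.])
def atz(f,p,z):
    c,d=ray(f,p); return c+d*(z-c[2])/d[2]
def tri(rs):
    A=np.zeros((3,3));b=np.zeros(3)
    for c,d in rs:
        d=d/np.linalg.norm(d);P=np.eye(3)-np.outer(d,d);A+=P;b+=P@c
    return np.linalg.solve(A,b)
E
python3 - <<'E'
from h import *
F={n:grab_frame(n) for n in("scene","top")}
for n in F: cv2.imwrite(f"pics/{n}1.png",F[n]["color"][:,:,::-1])
Z=dict(call_top=None,open_tube_mouth=118,tube_cap_top=18,bottle_cap_top=24,vial_cap_top=12,tube0=6,rack=0,flask=0,bottle=0,beaker=0,dish=0)
for q,z in Z.items():
    L={}
    for n in F:
        m=mark_of(n,q); L[n]=m
        for d in m[:6]:
            print(q,n,round(d["p"],2),np.round(d["location"]), np.round(atz(F[n],d["location"],55 if z is None else z)))
    if L["scene"] and L["top"]: print("   tri",np.round(tri([ray(F[n],L[n][0]["location"]) for n in F])))
o=get_obs();print(o["time_s"],o["tool_pos"],o["eef_rot"],o["opening"])
for n in F: print(n,-np.array(F[n]["R"]).T@np.array(F[n]["t"]))
E
```

```text
call_top scene 0.63 [363. 320.] [528. 269.  55.]
call_top scene 0.42 [263. 164.] [ 461. -224.   55.]
call_top top 0.7 [373. 249.] [ 459. -228.   55.]
   tri [ 357. -141. -381.]
open_tube_mouth scene 0.92 [362. 281.] [514. 233. 118.]
tube_cap_top top 0.48 [270. 226.] [521.  33.  18.]
bottle_cap_top scene 0.83 [316. 233.] [461.  18.  24.]
bottle_cap_top scene 0.51 [188. 182.] [ 639. -283.   24.]
bottle_cap_top top 0.9 [286. 251.] [455.  -8.  24.]
   tri [450.  -5.  -1.]
vial_cap_top scene 0.54 [243. 265.] [641.  13.  12.]
vial_cap_top top 0.64 [278. 182.] [637.  11.  12.]
vial_cap_top top 0.16 [197. 238.] [492. 225.  12.]
   tri [638.  11.   8.]
tube0 top 0.81 [177. 248.] [468. 279.   6.]
tube0 top 0.62 [193. 250.] [461. 237.   6.]
tube0 top 0.51 [213. 247.] [469. 184.   6.]
tube0 top 0.47 [213. 232.] [510. 184.   6.]
rack scene 0.68 [366. 319.] [491. 243.   0.]
rack top 0.82 [196. 240.] [489. 231.   0.]
   tri [487. 235. -13.]
flask scene 0.59 [329. 385.] [635. 322.   0.]
flask top 0.79 [168. 186.] [633. 305.   0.]
   tri [632. 313. -17.]
bottle scene 0.81 [190. 186.] [ 630. -295.    0.]
bottle top 0.87 [397. 184.] [ 628. -309.    0.]
bottle top 0.52 [213. 247.] [469. 186.   0.]
   tri [ 627. -311.  -12.]
beaker scene 0.73 [199. 239.] [ 686. -115.    0.]
beaker top 0.76 [326. 162.] [ 691. -119.    0.]
beaker top 0.64 [240. 168.] [680. 112.   0.]
   tri [ 689. -118.   -1.]
dish scene 0.94 [251. 312.] [680. 119.  -0.]
dish top 0.73 [196. 230.] [515. 231.   0.]
dish top 0.6 [237. 173.] [667. 120.   0.]
   tri [604. 183.  46.]
1.2 [ 277.53257843 -615.25719018  250.00383392] [-3.07128521e+00 -6.60554187e-01 -2.48253849e-05] 1.0007231829705368
scene [948.27709232 643.52786307 814.77169089]
top [ 487.49162116    8.53717797 1115.2453808 ]
```

View pics/top1.png

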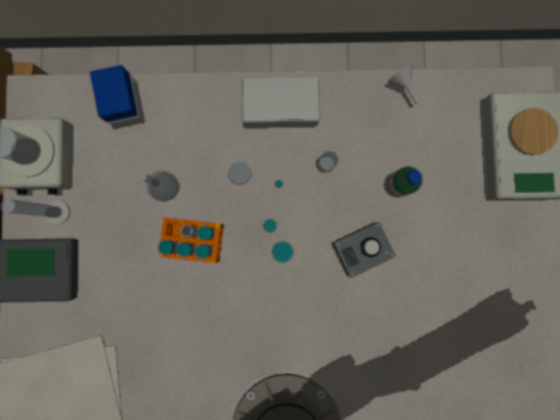

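View pics/scene1.png

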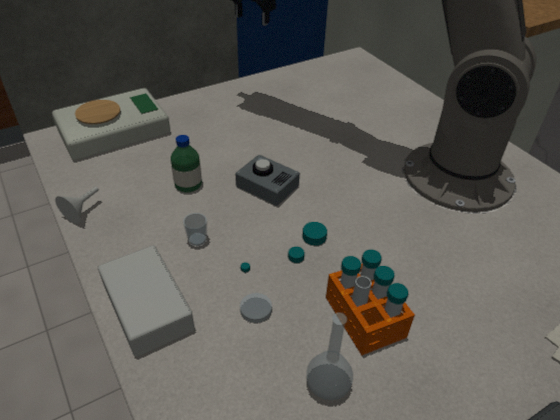

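The top view shows the call box at (372,248) and the rack at (190,241). The open tube is at (189,230), between the empty cell (170,229) and the capped tube (206,232). The loose caps are the large one at (282,252), the middle one at (270,226) and the small one at (279,184). In the scene view the mouth is at (362,283), the button at (263,163) and the middle cap at (296,254). The networks' first choice for the button in the scene view was wrong. Next I'll refine these by colour.

Run:
```python
from h import *
F={n:grab_frame(n) for n in("scene","top")}
C={}
for n in F:
    im=F[n]["color"]; h=cv2.cvtColor(im,cv2.COLOR_RGB2HSV)
    m=cv2.inRange(h,(80,120,50),(98,255,255))
    k,l,s,c=cv2.connectedComponentsWithStats(m)
    for i in range(1,k):
        if s[i][4]>12: print(n,"teal",np.round(c[i],1),s[i][2:],*(np.round(atz(F[n],c[i],z)[:2]) for z in(18,118)))
    x0,y0,x1,y1=(245,150,285,180) if n=="scene" else (355,232,392,264)
    m=(im[y0:y1,x0:x1].min(2)>150).astype(np.uint8)
    k,l,s,c=cv2.connectedComponentsWithStats(m)
    j=1+np.argmax(s[1:,4]); C[n]=c[j]+[x0,y0]; print(n,"button",C[n],s[j])
print("button tri",tri([ray(F[n],C[n]) for n in F]), [atz(F[n],C[n],60) for n in F])
print("mouth tri",tri([ray(F["scene"],(362.5,283)),ray(F["top"],(189,230.5))]),atz(F["top"],(189,230.5),118),atz(F["scene"],(362.5,283),118))
t=cv2.resize(F["top"]["color"][205:275,145:235],None,fx=4.4,fy=4.4,interpolation=2)
s=cv2.resize(F["scene"]["color"][240:310,325:415],None,fx=4.4,fy=4.4,interpolation=2)
cv2.imwrite("pics/c.png",np.hstack([t,s])[:,:,::-1])
```

```text
scene teal [314.6 230.1] [ 24  17 323] [455.   4.] [517.  84.]
scene teal [296.  252.1] [ 15  12 142] [527.  40.] [580. 116.]
scene teal [371.7 256.1] [ 18  13 193] [392. 130.] [461. 194.]
scene teal [351.  262.8] [ 19  14 206] [442. 123.] [505. 189.]
scene teal [244.9 265.7] [ 9  7 48] [641.  20.] [679.  98.]
scene teal [384.2 272.7] [ 19  15 215] [398. 180.] [467. 238.]
scene teal [397.7 290.6] [ 20  16 245] [405. 230.] [473. 282.]Traceback (most recent call last):
  File "<stdin>", line 13, in <module>
    return _wrapfunc(a, 'argmax', axis=axis, out=out, **kwds)
    return bound(*args, **kwds)
ValueError: attempt to get argmax of an empty sequence
```

```bash
cat > m.py <<'E'
from h import *
F={n:grab_frame(n) for n in("scene","top")}
C={}
for n in F:
    im=F[n]["color"]; h=cv2.cvtColor(im,cv2.COLOR_RGB2HSV)
    m=cv2.inRange(h,(80,120,50),(98,255,255))
    k,l,s,c=cv2.connectedComponentsWithStats(m)
    for i in range(1,k):
        if s[i][4]>12 and n=="top": print(n,"teal",np.round(c[i],1),s[i][2:],*(np.round(atz(F[n],c[i],z)[:2]) for z in(18,124)))
    x0,y0,x1,y1=(253,155,273,173) if n=="scene" else (360,236,386,260)
    g=cv2.cvtColor(im[y0:y1,x0:x1],cv2.COLOR_RGB2GRAY)
    th,m=cv2.threshold(g,0,255,cv2.THRESH_OTSU)
    if n=="top": m=(g>150).astype(np.uint8) if g.max()>190 else m
    k,l,s,c=cv2.connectedComponentsWithStats(m)
    j=1+np.argmax(s[1:,4]); C[n]=c[j]+[x0,y0]; print(n,"button",C[n],s[j],th,g.max())
print("button tri",tri([ray(F[n],C[n]) for n in F]), [atz(F[n],C[n],60) for n in F])
print("mouth tri",tri([ray(F["scene"],(362.5,283)),ray(F["top"],(189,230.5))]),atz(F["top"],(189,230.5),118),atz(F["scene"],(362.5,283),118))
t=cv2.resize(F["top"]["color"][205:275,145:235],None,fx=4.4,fy=4.4,interpolation=2)
s=cv2.resize(F["scene"]["color"][240:310,325:415],None,fx=4.4,fy=4.4,interpolation=2)
cv2.imwrite("pics/c.png",np.hstack([t,s])[:,:,::-1])
E
python3 m.py
```

```text
scene button [262.60730594 160.34246575] [  0   0  20  14 219] 70.0 137
top teal [278.4 183.3] [ 6  6 27] [634.   9.] [620.   9.]
top teal [269.5 225.2] [ 12  12 106] [524.  34.] [520.  31.]
top teal [204.7 232.6] [ 15  12 139] [507. 204.] [505. 185.]
top teal [165.7 246.8] [ 14  13 145] [472. 306.] [474. 277.]
top teal [183.7 248.8] [ 16  13 152] [466. 259.] [468. 235.]
top teal [282.2 251.5] [ 19  20 296] [455.   2.] [458.   2.]
top teal [202.5 250.8] [ 15  13 141] [460. 210.] [463. 191.]
top button [371.61073826 246.84563758] [  5   5  14  13 149] 95.0 141
button tri [ 463.52098244 -220.49928317   69.37663851] [array([ 457.04550943, -231.03451195,   60.        ]), array([ 463.71416098, -222.8375161 ,   60.        ])]
mouth tri [509.7625715  228.08920008 104.23189543] [511.27504238 223.57090592 118.        ] [516.279496   237.44160975 118.        ]
```

View pics/c.png

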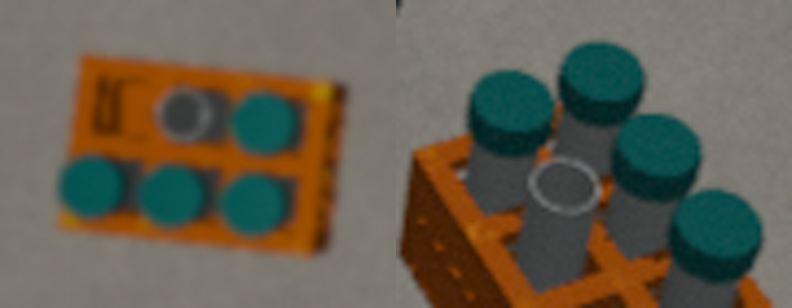

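The measurements agree with the given sizes and heights:

| Point | x | y | z |
|---|---|---|---|
| Button | 463 | -222 | about 60 |
| Mouth | 510 | 229 | 118 |
| Middle cap | 524 | 34 | 18 |

I'll go to the button first.

Request:
jog_arm:
  commands:
    - {"jaw":0,"dx":0.31,"dy":0.65,"dz":-0.1}
    - {"jaw":0,"dx":0.31,"dy":0.65,"dz":-0.1}
    - {"jaw":0,"dx":0.31,"dy":0.65,"dz":-0.1}
    - {"jaw":0,"dx":0.31,"dy":0.65,"dz":-0.1}
    - {"jaw":0,"dx":0.31,"dy":0.65,"dz":-0.1}
    - {"jaw":0,"dx":0.31,"dy":0.65,"dz":-0.1}
    - {"jaw":0,"dx":0.31,"dy":0.65,"dz":-0.1}
    - {"jaw":0,"dx":0.31,"dy":0.65,"dz":-0.1}

```text
invalid input
```

Request:
jog_arm:
  commands:
    - {"jaw":0,"dx":0.31,"dy":0.65,"dz":-0.1}
    - {"jaw":0,"dx":0.31,"dy":0.65,"dz":-0.1}
    - {"jaw":0,"dx":0.31,"dy":0.65,"dz":-0.1}
    - {"jaw":0,"dx":0.31,"dy":0.65,"dz":-0.1}
    - {"jaw":0,"dx":0.31,"dy":0.65,"dz":-0.1}
    - {"jaw":0,"dx":0.31,"dy":0.65,"dz":-0.1}
    - {"jaw":0,"dx":0.31,"dy":0.65,"dz":-0.1}
    - {"jaw":0,"dx":0.31,"dy":0.65,"dz":-0.1}

```text
invalid input
```

Request:
jog_arm:
  commands:
    - {"jaw":0,"dx":0.31,"dy":0.65,"dz":-0.3}
    - {"jaw":0,"dx":0.31,"dy":0.65,"dz":-0.3}
    - {"jaw":0,"dx":0.31,"dy":0.65,"dz":-0.3}
    - {"jaw":0,"dx":0.31,"dy":0.65,"dz":-0.3}
    - {"jaw":0,"dx":0.31,"dy":0.65,"dz":-0.3}
    - {"jaw":0,"dx":0.31,"dy":0.65,"dz":-0.3}
    - {"jaw":0,"dx":0.31,"dy":0.65,"dz":-0.3}
    - {"jaw":0,"dx":0,"dy":0,"dz":0}

```text
invalid input
```

Request:
jog_arm:
  commands:
    - {"jaw":0,"dx":0.31,"dy":0.65,"dz":-0.1,"rx":0,"ry":0,"rz":0}

```text
time_s: 1.48
tool_pos: [283.3, -601.3, 247.7]
eef_rot: [3.071, 0.655, -0.002]
force: [-0.7, -0.1, -0.7]
opening: 0.881
grip_force: 0.0
```

All seven fields are required in each row.

Request:
jog_arm:
  commands:
    - {"jaw":0,"dx":0.32,"dy":0.66,"dz":-0.1,"rx":0,"ry":0,"rz":0}
    - {"jaw":0,"dx":0.32,"dy":0.66,"dz":-0.1,"rx":0,"ry":0,"rz":0}
    - {"jaw":0,"dx":0.32,"dy":0.66,"dz":-0.1,"rx":0,"ry":0,"rz":0}
    - {"jaw":0,"dx":0.32,"dy":0.66,"dz":-0.1,"rx":0,"ry":0,"rz":0}
    - {"jaw":0,"dx":0.32,"dy":0.66,"dz":-0.1,"rx":0,"ry":0,"rz":0}
    - {"jaw":0,"dx":0.32,"dy":0.66,"dz":-0.1,"rx":0,"ry":0,"rz":0}
    - {"jaw":0,"dx":0.32,"dy":0.66,"dz":-0.1,"rx":0,"ry":0,"rz":0}
    - {"jaw":0,"dx":0.32,"dy":0.66,"dz":-0.1,"rx":0,"ry":0,"rz":0}

```text
time_s: 2.15
tool_pos: [349.6, -466.2, 227.5]
eef_rot: [3.071, 0.66, 0.0]
force: [0.1, -0.3, 0.3]
opening: 0.003
grip_force: 0.0
```

Request:
jog_arm:
  commands:
    - {"jaw":0,"dx":0.32,"dy":0.66,"dz":-0.2,"rx":0,"ry":0,"rz":0}
    - {"jaw":0,"dx":0.32,"dy":0.66,"dz":-0.2,"rx":0,"ry":0,"rz":0}
    - {"jaw":0,"dx":0.32,"dy":0.66,"dz":-0.2,"rx":0,"ry":0,"rz":0}
    - {"jaw":0,"dx":0.32,"dy":0.66,"dz":-0.2,"rx":0,"ry":0,"rz":0}
    - {"jaw":0,"dx":0.32,"dy":0.66,"dz":-0.2,"rx":0,"ry":0,"rz":0}
    - {"jaw":0,"dx":0.32,"dy":0.66,"dz":-0.2,"rx":0,"ry":0,"rz":0}
    - {"jaw":0,"dx":0.32,"dy":0.66,"dz":-0.2,"rx":0,"ry":0,"rz":0}
    - {"jaw":0,"dx":0.32,"dy":0.66,"dz":-0.2,"rx":0,"ry":0,"rz":0}

```text
time_s: 2.82
tool_pos: [413.7, -334.2, 187.4]
eef_rot: [3.071, 0.661, 0.0]
force: [0.3, -0.3, 0.3]
opening: -0.006
grip_force: 0.0
```

Request:
jog_arm:
  commands:
    - {"jaw":0,"dx":0.3,"dy":0.66,"dz":-0.3,"rx":0,"ry":0,"rz":0}
    - {"jaw":0,"dx":0.3,"dy":0.66,"dz":-0.3,"rx":0,"ry":0,"rz":0}
    - {"jaw":0,"dx":0.3,"dy":0.66,"dz":-0.3,"rx":0,"ry":0,"rz":0}
    - {"jaw":0,"dx":0.3,"dy":0.66,"dz":-0.3,"rx":0,"ry":0,"rz":0}
    - {"jaw":0,"dx":0.3,"dy":0.66,"dz":-0.3,"rx":0,"ry":0,"rz":0}
    - {"jaw":0,"dx":0.3,"dy":0.66,"dz":-0.3,"rx":0,"ry":0,"rz":0}
    - {"jaw":0,"dx":0,"dy":0,"dz":0,"rx":0,"ry":0,"rz":0}
    - {"jaw":0,"dx":0,"dy":0,"dz":0,"rx":0,"ry":0,"rz":0}

```text
time_s: 3.48
tool_pos: [458.5, -235.2, 142.3]
eef_rot: [-3.07, -0.663, 0.001]
force: [-0.3, 0.0, 0.3]
opening: 0.004
grip_force: 0.0
```

Run:
```python
from h import *
f=grab_frame("wrist"); cv2.imwrite("pics/w1.png",f["color"][:,:,::-1])
def wray(f,p):
    u=(p[0]-f["cx"])/f["fx"]; v=(p[1]-f["cy"])/f["fy"]; r=np.hypot(u,v); s=np.sinc(r/np.pi)
    R=np.array(f["R"]); return -R.T@np.array(f["t"]), R.T@np.array([u*s,v*s,np.cos(r)])
for d in mark_of("wrist","call_top")[:2]:
    c,r=wray(f,d["location"]); print(d, [np.round(c+r*(z-c[2])/r[2]) for z in (55,62,69)])
o=get_obs();print(o["tool_pos"],o["force"],o["opening"])
```

```text
{'location': [265.4, 217.2], 'p': 0.93} [array([ 462., -226.,   55.]), array([ 465., -225.,   62.]), array([ 467., -224.,   69.])]
[ 458.19615632 -236.64048154  142.74126398] [ 0.43629977 -0.06103884 -0.51300006] -0.003517602698803909
```

View pics/w1.png

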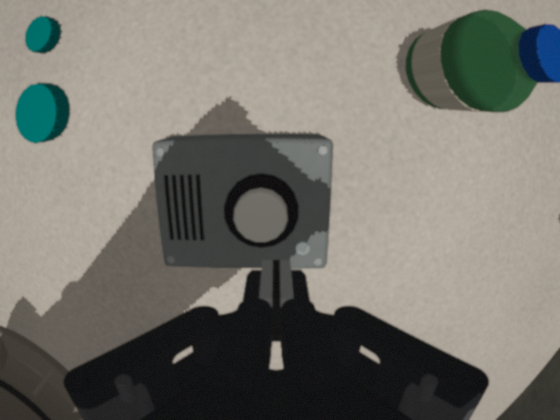

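The wrist view shows the button at (262,214), which puts it at about (464,-225). The shut fingertips are at (277,265). I'll centre over it and go down.

Request:
jog_arm:
  commands:
    - {"jaw":0,"dx":0.24,"dy":0.48,"dz":0,"rx":0,"ry":0,"rz":0}
    - {"jaw":0,"dx":0,"dy":0,"dz":-0.5,"rx":0,"ry":0,"rz":0}
    - {"jaw":0,"dx":0,"dy":0,"dz":-0.5,"rx":0,"ry":0,"rz":0}
    - {"jaw":0,"dx":0,"dy":0,"dz":-0.4,"rx":0,"ry":0,"rz":0}
    - {"jaw":0,"dx":0,"dy":0,"dz":-0.4,"rx":0,"ry":0,"rz":0}
    - {"jaw":0,"dx":0,"dy":0,"dz":-0.1,"rx":0,"ry":0,"rz":0}
    - {"jaw":0,"dx":0,"dy":0,"dz":0,"rx":0,"ry":0,"rz":0}

```text
time_s: 4.17
tool_pos: [463.8, -224.3, 94.3]
eef_rot: [-3.071, -0.66, 0.002]
force: [-0.6, -0.5, 0.2]
opening: 0.004
grip_force: 0.0
```

Request:
jog_arm:
  commands:
    - {"jaw":0,"dx":0,"dy":0,"dz":-0.12,"rx":0,"ry":0,"rz":0}
    - {"jaw":0,"dx":0,"dy":0,"dz":-0.12,"rx":0,"ry":0,"rz":0}
    - {"jaw":0,"dx":0,"dy":0,"dz":0,"rx":0,"ry":0,"rz":0}

```text
time_s: 4.42
tool_pos: [464.3, -224.1, 88.8]
eef_rot: [-3.071, -0.66, -0.0]
force: [-1.2, -0.4, 0.2]
opening: 0.002
grip_force: 0.0
```

Request:
jog_arm:
  commands:
    - {"jaw":0,"dx":0,"dy":0,"dz":-0.12,"rx":0,"ry":0,"rz":0}
    - {"jaw":0,"dx":0,"dy":0,"dz":-0.12,"rx":0,"ry":0,"rz":0}
    - {"jaw":0,"dx":0,"dy":0,"dz":0,"rx":0,"ry":0,"rz":0}

```text
time_s: 4.67
tool_pos: [464.5, -224.1, 82.8]
eef_rot: [3.071, 0.661, 0.001]
force: [1.4, -0.2, 2.8]
opening: -0.005
grip_force: 1.5
```

Request:
jog_arm:
  commands:
    - {"jaw":0,"dx":0,"dy":0,"dz":-0.1,"rx":0,"ry":0,"rz":0}
    - {"jaw":0,"dx":0,"dy":0,"dz":0,"rx":0,"ry":0,"rz":0}

```text
time_s: 4.83
tool_pos: [464.5, -224.1, 80.4]
eef_rot: [3.071, 0.661, 0.001]
force: [0.9, -1.3, 4.7]
opening: 0.002
grip_force: 2.2
```

Request:
jog_arm:
  commands:
    - {"jaw":0,"dx":0,"dy":0,"dz":-0.06,"rx":0,"ry":0,"rz":0}
    - {"jaw":0,"dx":0,"dy":0,"dz":0,"rx":0,"ry":0,"rz":0}

```text
time_s: 5.0
tool_pos: [464.6, -224.2, 79.6]
eef_rot: [3.071, 0.66, 0.001]
force: [-2.8, 0.3, 16.2]
opening: 0.0
grip_force: 8.0
```

The button is at its stop: the force jumped to 16 N. I'll rise and cross over to the open tube.

Request:
jog_arm:
  commands:
    - {"jaw":0,"dx":0,"dy":0,"dz":0.7,"rx":0,"ry":0,"rz":0}
    - {"jaw":0,"dx":0,"dy":0,"dz":0.7,"rx":0,"ry":0,"rz":0}
    - {"jaw":0,"dx":0,"dy":0,"dz":0.7,"rx":0,"ry":0,"rz":0}
    - {"jaw":0,"dx":0,"dy":0,"dz":0.7,"rx":0,"ry":0,"rz":0}
    - {"jaw":0,"dx":0,"dy":0,"dz":0.7,"rx":0,"ry":0,"rz":0}
    - {"jaw":0,"dx":0,"dy":0,"dz":0.7,"rx":0,"ry":0,"rz":0}
    - {"jaw":0,"dx":0,"dy":0,"dz":0.7,"rx":0,"ry":0,"rz":0}
    - {"jaw":0,"dx":0,"dy":0,"dz":0.7,"rx":0,"ry":0,"rz":0}

```text
time_s: 5.67
tool_pos: [463.9, -223.8, 219.6]
eef_rot: [-3.071, -0.661, 0.001]
force: [-0.2, 0.7, -0.4]
opening: -0.001
grip_force: 0.0
```

Request:
jog_arm:
  commands:
    - {"jaw":0,"dx":0.08,"dy":0.75,"dz":0,"rx":0,"ry":0,"rz":0}
    - {"jaw":0,"dx":0.08,"dy":0.75,"dz":0,"rx":0,"ry":0,"rz":0}
    - {"jaw":0,"dx":0.08,"dy":0.75,"dz":0,"rx":0,"ry":0,"rz":0}
    - {"jaw":0,"dx":0.08,"dy":0.75,"dz":0,"rx":0,"ry":0,"rz":0}
    - {"jaw":0,"dx":0.08,"dy":0.75,"dz":0,"rx":0,"ry":0,"rz":0}
    - {"jaw":0,"dx":0.08,"dy":0.75,"dz":0,"rx":0,"ry":0,"rz":0}
    - {"jaw":0,"dx":0.08,"dy":0.75,"dz":0,"rx":0,"ry":0,"rz":0}
    - {"jaw":0,"dx":0.08,"dy":0.75,"dz":0,"rx":0,"ry":0,"rz":0}

```text
time_s: 6.33
tool_pos: [480.0, -73.1, 218.8]
eef_rot: [-3.071, -0.661, 0.001]
force: [-0.0, -1.4, -0.5]
opening: -0.003
grip_force: 0.0
```

Request:
jog_arm:
  commands:
    - {"jaw":0,"dx":0.08,"dy":0.75,"dz":0,"rx":0,"ry":0,"rz":0}
    - {"jaw":0,"dx":0.08,"dy":0.75,"dz":0,"rx":0,"ry":0,"rz":0}
    - {"jaw":0,"dx":0.08,"dy":0.75,"dz":0,"rx":0,"ry":0,"rz":0}
    - {"jaw":0,"dx":0.08,"dy":0.75,"dz":0,"rx":0,"ry":0,"rz":0}
    - {"jaw":0,"dx":0.08,"dy":0.75,"dz":0,"rx":0,"ry":0,"rz":0}
    - {"jaw":0,"dx":0.08,"dy":0.75,"dz":0,"rx":0,"ry":0,"rz":0}
    - {"jaw":0,"dx":0,"dy":0,"dz":0,"rx":0,"ry":0,"rz":0}
    - {"jaw":0,"dx":0,"dy":0,"dz":0,"rx":0,"ry":0,"rz":0}

```text
time_s: 7.0
tool_pos: [492.0, 39.2, 218.8]
eef_rot: [-3.07, -0.664, 0.001]
force: [0.7, -0.2, -0.0]
opening: -0.0
grip_force: 0.0
```

```bash
cat >> h.py <<'E'
def wray(f,p):
    u=(p[0]-f["cx"])/f["fx"]; v=(p[1]-f["cy"])/f["fy"]; r=np.hypot(u,v); s=np.sinc(r/np.pi)
    R=np.array(f["R"]); return -R.T@np.array(f["t"]), R.T@np.array([u*s,v*s,np.cos(r)])
def wl(q,z):
    f=grab_frame("wrist")
    for d in mark_of("wrist",q)[:2]:
        c,r=wray(f,d["location"]); print(q,d, np.round(c+r*(z-c[2])/r[2],1))
    return f
E
python3 - <<'E'
from h import *
wl("tube_cap_top",18)
f=wl("open_tube_mouth",118); cv2.imwrite("pics/w2.png",f["color"][:,:,::-1])
o=get_obs();print(o["time_s"],o["tool_pos"],o["force"],o["opening"])
E
```

```text
tube_cap_top {'location': [299.2, 160.8], 'p': 0.64} [527.7  29.4  18. ]
open_tube_mouth {'location': [61.8, 104.3], 'p': 0.68} [510.6 230.8 118. ]
7.2 [492.16249538  37.60336154 218.89040451] [ 0.1454338   0.93963397 -0.34311329] 0.0022168360111854864
```

View pics/w2.png

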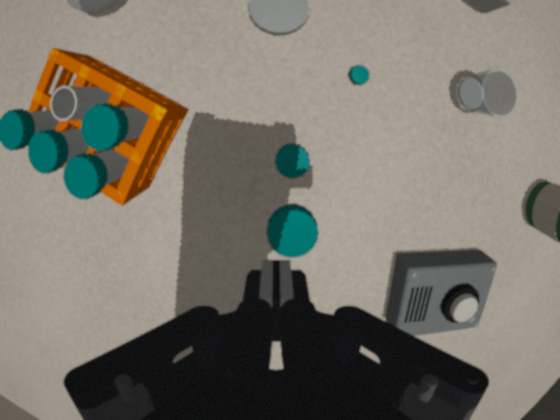

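The wrist view shows the open mouth at (63,103), i.e. about (510,230), which matches the earlier measurement. The middle cap at (292,160) is at about (526,32), and the large cap is at (292,231).

Request:
jog_arm:
  commands:
    - {"jaw":0,"dx":0.06,"dy":0.64,"dz":0,"rx":0,"ry":0,"rz":0}
    - {"jaw":0,"dx":0.06,"dy":0.64,"dz":0,"rx":0,"ry":0,"rz":0}
    - {"jaw":0,"dx":0.06,"dy":0.64,"dz":0,"rx":0,"ry":0,"rz":0}
    - {"jaw":0,"dx":0.06,"dy":0.64,"dz":0,"rx":0,"ry":0,"rz":0}
    - {"jaw":0,"dx":0.06,"dy":0.64,"dz":0,"rx":0,"ry":0,"rz":0}
    - {"jaw":0,"dx":0.06,"dy":0.64,"dz":0,"rx":0,"ry":0,"rz":0}
    - {"jaw":0,"dx":0.06,"dy":0.64,"dz":0,"rx":0,"ry":0,"rz":0}
    - {"jaw":0,"dx":0.06,"dy":0.64,"dz":0,"rx":0,"ry":0,"rz":0}

```text
time_s: 7.87
tool_pos: [504.5, 166.4, 219.0]
eef_rot: [3.072, 0.659, -0.0]
force: [0.1, 0.1, -0.5]
opening: 0.001
grip_force: 0.0
```

Request:
jog_arm:
  commands:
    - {"jaw":0,"dx":0.06,"dy":0.64,"dz":0,"rx":0,"ry":0,"rz":0}
    - {"jaw":0,"dx":0.06,"dy":0.64,"dz":0,"rx":0,"ry":0,"rz":0}
    - {"jaw":0,"dx":0.06,"dy":0.64,"dz":0,"rx":0,"ry":0,"rz":0}
    - {"jaw":0,"dx":0.06,"dy":0.64,"dz":0,"rx":0,"ry":0,"rz":0}
    - {"jaw":0,"dx":0,"dy":0,"dz":0,"rx":0,"ry":0,"rz":0}
    - {"jaw":0,"dx":0,"dy":0,"dz":0,"rx":0,"ry":0,"rz":0}

```text
time_s: 8.37
tool_pos: [510.3, 230.4, 218.8]
eef_rot: [-3.071, -0.661, 0.001]
force: [0.5, -0.6, 0.0]
opening: 0.0
grip_force: 0.0
```

Run:
```python
from h import *
wl("tube_cap_top",18)
f=wl("open_tube_mouth",118); cv2.imwrite("pics/w3.png",f["color"][:,:,::-1])
o=get_obs();print(o["time_s"],o["tool_pos"],o["force"],o["opening"])
```

```text
tube_cap_top {'location': [434.1, 243.9], 'p': 0.96} [527.9  32.5  18. ]
open_tube_mouth {'location': [273.1, 218.9], 'p': 0.68} [511.  231.4 118. ]
8.5667 [510.45026329 229.33347439 218.97957046] [ 0.52154685 -0.64200071  0.31620607] -0.00041236847574706363
```

View pics/w3.png

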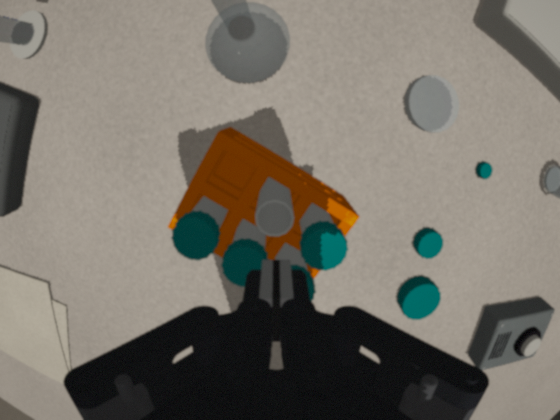

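The mouth at (274,217) works out to (511,231), so the tool is centred over it. I'll lower it to z = 167 and hold.

Request:
jog_arm:
  commands:
    - {"jaw":0,"dx":0,"dy":0.04,"dz":-0.4,"rx":0,"ry":0,"rz":0}
    - {"jaw":0,"dx":0,"dy":0,"dz":-0.5,"rx":0,"ry":0,"rz":0}
    - {"jaw":0,"dx":0,"dy":0,"dz":-0.5,"rx":0,"ry":0,"rz":0}
    - {"jaw":0,"dx":0,"dy":0,"dz":-0.5,"rx":0,"ry":0,"rz":0}
    - {"jaw":0,"dx":0,"dy":0,"dz":-0.2,"rx":0,"ry":0,"rz":0}
    - {"jaw":0,"dx":0,"dy":0,"dz":0,"rx":0,"ry":0,"rz":0}
    - {"jaw":0,"dx":0,"dy":0,"dz":0,"rx":0,"ry":0,"rz":0}
    - {"jaw":0,"dx":0,"dy":0,"dz":0,"rx":0,"ry":0,"rz":0}

```text
time_s: 9.23
tool_pos: [510.5, 231.7, 166.8]
eef_rot: [-3.071, -0.661, -0.001]
force: [0.1, -0.5, -0.4]
opening: 0.002
grip_force: 0.0
```

Request:
jog_arm:
  commands:
    - {"jaw":0,"dx":0,"dy":0,"dz":0,"rx":0,"ry":0,"rz":0}
    - {"jaw":0,"dx":0,"dy":0,"dz":0,"rx":0,"ry":0,"rz":0}
    - {"jaw":0,"dx":0,"dy":0,"dz":0,"rx":0,"ry":0,"rz":0}
    - {"jaw":0,"dx":0,"dy":0,"dz":0,"rx":0,"ry":0,"rz":0}
    - {"jaw":0,"dx":0,"dy":0,"dz":0,"rx":0,"ry":0,"rz":0}
    - {"jaw":0,"dx":0,"dy":0,"dz":0,"rx":0,"ry":0,"rz":0}
    - {"jaw":0,"dx":0,"dy":0,"dz":0,"rx":0,"ry":0,"rz":0}
    - {"jaw":0,"dx":0,"dy":0,"dz":0,"rx":0,"ry":0,"rz":0}

```text
time_s: 9.9
tool_pos: [510.3, 231.5, 166.5]
eef_rot: [-3.071, -0.661, -0.0]
force: [0.0, 0.1, 0.0]
opening: -0.002
grip_force: 0.0
```

Request:
jog_arm:
  commands:
    - {"jaw":0,"dx":0,"dy":0,"dz":0,"rx":0,"ry":0,"rz":0}
    - {"jaw":0,"dx":0,"dy":0,"dz":0,"rx":0,"ry":0,"rz":0}
    - {"jaw":0,"dx":0,"dy":0,"dz":0,"rx":0,"ry":0,"rz":0}
    - {"jaw":0,"dx":0,"dy":0,"dz":0,"rx":0,"ry":0,"rz":0}
    - {"jaw":0,"dx":0,"dy":0,"dz":0,"rx":0,"ry":0,"rz":0}
    - {"jaw":0,"dx":0,"dy":0,"dz":0,"rx":0,"ry":0,"rz":0}
    - {"jaw":0,"dx":0,"dy":0,"dz":0,"rx":0,"ry":0,"rz":0}
    - {"jaw":0,"dx":0,"dy":0,"dz":0,"rx":0,"ry":0,"rz":0}

```text
time_s: 10.57
tool_pos: [510.3, 231.5, 166.5]
eef_rot: [-3.071, -0.661, 0.0]
force: [-1.1, -0.6, -0.8]
opening: 0.001
grip_force: 0.0
```

Request:
jog_arm:
  commands:
    - {"jaw":0,"dx":0,"dy":0,"dz":0,"rx":0,"ry":0,"rz":0}
    - {"jaw":0,"dx":0,"dy":0,"dz":0,"rx":0,"ry":0,"rz":0}
    - {"jaw":0,"dx":0,"dy":0,"dz":0,"rx":0,"ry":0,"rz":0}
    - {"jaw":0,"dx":0,"dy":0,"dz":0,"rx":0,"ry":0,"rz":0}
    - {"jaw":0,"dx":0,"dy":0,"dz":0,"rx":0,"ry":0,"rz":0}
    - {"jaw":0,"dx":0,"dy":0,"dz":0,"rx":0,"ry":0,"rz":0}
    - {"jaw":0,"dx":0,"dy":0,"dz":0,"rx":0,"ry":0,"rz":0}
    - {"jaw":0,"dx":0,"dy":0,"dz":0,"rx":0,"ry":0,"rz":0}

```text
time_s: 11.23
tool_pos: [510.3, 231.5, 166.5]
eef_rot: [-3.071, -0.661, -0.0]
force: [0.7, -0.4, 0.0]
opening: -0.001
grip_force: 0.0
```

Run:
```python
from h import *
f=wl("open_tube_mouth",118); f=grab_frame("scene"); cv2.imwrite("pics/s2.png",cv2.resize(f["color"][170:350,280:460],None,fx=3,fy=3)[:,:,::-1])
o=get_obs();print(o["time_s"],o["tool_pos"],o["force"])
```

```text
open_tube_mouth {'location': [278.1, 247.9], 'p': 0.97} [512.7 230.8 118. ]
open_tube_mouth {'location': [440.8, 326.5], 'p': 0.17} [501.2  94.  118. ]
11.3833 [510.27212069 231.46722904 166.47461866] [-0.51130486 -0.1794839  -0.63660338]
```

View pics/s2.png

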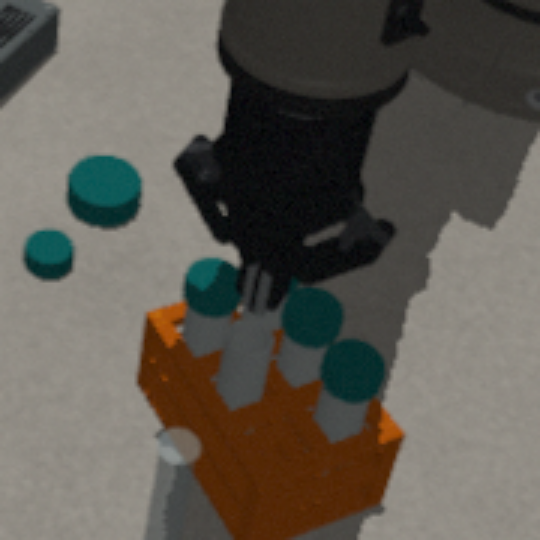

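The crop shows the fingertips just above the open tube's mouth at (258,305). The hold lasted about 2.4 s. Next I'll rise and go to the middle cap.

Request:
jog_arm:
  commands:
    - {"jaw":0,"dx":0,"dy":0,"dz":0.5,"rx":0,"ry":0,"rz":0}
    - {"jaw":0,"dx":0,"dy":0,"dz":0.6,"rx":0,"ry":0,"rz":0}
    - {"jaw":0,"dx":0,"dy":0,"dz":0.6,"rx":0,"ry":0,"rz":0}
    - {"jaw":0,"dx":0,"dy":0,"dz":0.4,"rx":0,"ry":0,"rz":0}
    - {"jaw":0,"dx":0.05,"dy":-0.5,"dz":0,"rx":0,"ry":0,"rz":0}
    - {"jaw":0,"dx":0.05,"dy":-0.5,"dz":0,"rx":0,"ry":0,"rz":0}
    - {"jaw":0,"dx":0.05,"dy":-0.5,"dz":0,"rx":0,"ry":0,"rz":0}
    - {"jaw":0,"dx":0.05,"dy":-0.5,"dz":0,"rx":0,"ry":0,"rz":0}

```text
time_s: 12.05
tool_pos: [515.1, 179.4, 218.4]
eef_rot: [3.071, 0.659, -0.002]
force: [0.3, -0.2, 0.8]
opening: -0.003
grip_force: 0.0
```

Request:
jog_arm:
  commands:
    - {"jaw":0,"dx":0.06,"dy":-0.75,"dz":0,"rx":0,"ry":0,"rz":0}
    - {"jaw":0,"dx":0.06,"dy":-0.75,"dz":0,"rx":0,"ry":0,"rz":0}
    - {"jaw":0,"dx":0.06,"dy":-0.75,"dz":0,"rx":0,"ry":0,"rz":0}
    - {"jaw":0,"dx":0.06,"dy":-0.75,"dz":0,"rx":0,"ry":0,"rz":0}
    - {"jaw":0,"dx":0.06,"dy":-0.75,"dz":0,"rx":0,"ry":0,"rz":0}
    - {"jaw":0,"dx":0.06,"dy":-0.75,"dz":0,"rx":0,"ry":0,"rz":0}
    - {"jaw":0,"dx":0.06,"dy":-0.75,"dz":0,"rx":0,"ry":0,"rz":0}
    - {"jaw":0,"dx":0.06,"dy":-0.75,"dz":0,"rx":0,"ry":0,"rz":0}

```text
time_s: 12.72
tool_pos: [526.8, 29.2, 218.4]
eef_rot: [-3.072, -0.659, 0.002]
force: [0.9, 0.2, 0.8]
opening: -0.001
grip_force: 0.0
```

Request:
jog_arm:
  commands:
    - {"jaw":0,"dx":0,"dy":0,"dz":0,"rx":0,"ry":0,"rz":0}
    - {"jaw":0,"dx":0,"dy":0,"dz":-0.6,"rx":0,"ry":0,"rz":0}
    - {"jaw":0,"dx":0,"dy":0,"dz":-0.8,"rx":0,"ry":0,"rz":0}
    - {"jaw":0,"dx":0,"dy":0,"dz":-0.8,"rx":0,"ry":0,"rz":0}
    - {"jaw":0,"dx":0,"dy":0,"dz":-0.8,"rx":0,"ry":0,"rz":0}
    - {"jaw":0,"dx":0,"dy":0,"dz":0,"rx":0,"ry":0,"rz":0}

```text
time_s: 13.22
tool_pos: [525.0, 30.5, 140.4]
eef_rot: [-3.071, -0.66, 0.009]
force: [-1.2, -1.4, -1.3]
opening: -0.001
grip_force: 0.0
```

Run:
```python
from h import *
f=wl("tube_cap_top",18); cv2.imwrite("pics/w4.png",f["color"][:,:,::-1])
o=get_obs();print(o["time_s"],o["tool_pos"],o["force"])
```

```text
tube_cap_top {'location': [277.0, 210.3], 'p': 0.94} [525.9  29.8  18. ]
tube_cap_top {'location': [64.2, 151.4], 'p': 0.35} [499.  223.1  18. ]
13.3167 [526.7932872   31.01967579 143.72682841] [ 0.20802292 -0.38107385  0.49909977]
```

View pics/w4.png

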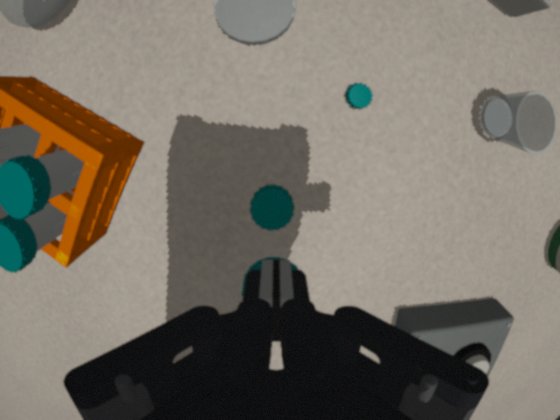

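The cap is at (272,207), about (526,30), directly below the tool. The large cap at (272,275) is behind it. I'll lower the tool to z = 67.

Request:
jog_arm:
  commands:
    - {"jaw":0,"dx":0,"dy":0,"dz":-0.7,"rx":0,"ry":0,"rz":0}
    - {"jaw":0,"dx":0,"dy":0,"dz":-0.8,"rx":0,"ry":0,"rz":0}
    - {"jaw":0,"dx":0,"dy":0,"dz":-0.8,"rx":0,"ry":0,"rz":0}
    - {"jaw":0,"dx":0,"dy":0,"dz":-0.5,"rx":0,"ry":0,"rz":0}
    - {"jaw":0,"dx":0,"dy":0,"dz":-0.2,"rx":0,"ry":0,"rz":0}
    - {"jaw":0,"dx":0,"dy":0,"dz":-0.05,"rx":0,"ry":0,"rz":0}
    - {"jaw":0,"dx":0,"dy":0,"dz":0,"rx":0,"ry":0,"rz":0}
    - {"jaw":0,"dx":0,"dy":0,"dz":0,"rx":0,"ry":0,"rz":0}

```text
time_s: 13.98
tool_pos: [528.0, 31.5, 69.0]
eef_rot: [3.071, 0.66, 0.003]
force: [0.0, -0.3, 0.2]
opening: 0.001
grip_force: 0.0
```

Request:
jog_arm:
  commands:
    - {"jaw":0,"dx":0,"dy":0,"dz":0,"rx":0,"ry":0,"rz":0}
    - {"jaw":0,"dx":0,"dy":0,"dz":0,"rx":0,"ry":0,"rz":0}
    - {"jaw":0,"dx":0,"dy":0,"dz":0,"rx":0,"ry":0,"rz":0}
    - {"jaw":0,"dx":0,"dy":0,"dz":0,"rx":0,"ry":0,"rz":0}
    - {"jaw":0,"dx":0,"dy":0,"dz":0,"rx":0,"ry":0,"rz":0}
    - {"jaw":0,"dx":0,"dy":0,"dz":0,"rx":0,"ry":0,"rz":0}
    - {"jaw":0,"dx":0,"dy":0,"dz":0,"rx":0,"ry":0,"rz":0}
    - {"jaw":0,"dx":0,"dy":0,"dz":0,"rx":0,"ry":0,"rz":0}

```text
time_s: 14.65
tool_pos: [527.3, 31.5, 67.7]
eef_rot: [-3.071, -0.661, 0.0]
force: [-0.3, 0.2, 0.1]
opening: 0.002
grip_force: 0.0
```

Run:
```python
from h import *
f=wl("tube_cap_top",18); f=grab_frame("scene"); cv2.imwrite("pics/s3.png",cv2.resize(f["color"][150:330,220:400],None,fx=3,fy=3)[:,:,::-1])
o=get_obs();print(o["time_s"],o["tool_pos"],o["force"])
```

```text
tube_cap_top {'location': [274.7, 253.8], 'p': 0.97} [524.8  30.8  18. ]
14.8 [527.28957847  31.52021809  67.73910595] [ 0.85026935  0.24308388 -0.0878122 ]
```

View pics/s3.png

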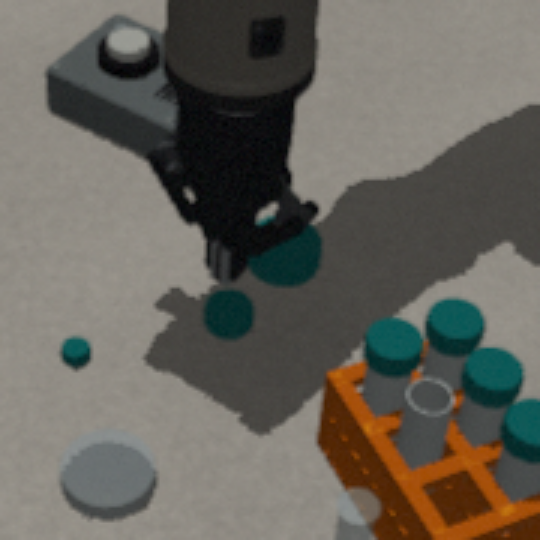

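The crop shows the fingertips at (225,275), straight above the middle cap at (228,312). Nothing has been disturbed and the button is up again, so I'll hand in.

```bash
python3 -c "
from cell import *
print(job_done())"
```

```text
the job is handed in; nothing more can be done
None
```

I pressed the call button to its stop, pointed at the open tube for about 2.4 s, ended pointing at the matching middle-sized cap with the fingertips about 3 cm above it, and handed the job in; no verdict came back.

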